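# Knock home the locking pins of a build-platform jig

### The job

Take the mallet by its wooden handle and drive both yellow-capped pins of the sloped pink jig fully home with brisk, square blows of the mallet's blue end face along each leaning pin, touching the pins with nothing but the mallet. Then stand the mallet upright on its round black rubber pad and let go. Leave the white prints on the jig untouched and the bottle, jar and scraper where they are.

Things in the scene. Friction and masses are not known exactly. Their poses are not given: they have to be found in the camera images.
- mallet: Stubby end-striking mallet of 250 to 450 g, standing upright on its striking face on the pad: a blue nylon head 40 mm across and 45 mm long, and above it, in line, a round wooden handle 24 mm across and 85 mm long (130 mm in all). Origin: centre of the striking (lower) end face; z runs along the handle away from that face.
- pad: Fixed round black rubber rest pad, 110 mm across, 6 mm thick, lying on the bench. Origin: centre of its underside.
- jig: Fixed pink jig holding a 95 mm wide aluminium printer platform, 120 x 280 mm in plan, 100 mm high (117 over the caps). Origin: centre of its underside; z up, +x its low front (roughly away from the robot), y to the robot's left. Its bed slopes 35 degrees, rising towards the robot. The two pins stand 170 mm apart beside the platform; a mallet centred on a pin clears it by 17 mm.
- prints: Nine fragile white printed parts on the platform in the middle of the jig, a field of 66 x 66 mm, 11 mm high. Origin: centre of the underside of the field, on the platform's top; z square to the bed. With a pin fully home its cap top is 3 mm lower than the prints, measured square to the bed.
- left_cap (a point): Centre of the top face of the left pin's yellow cap (moves with the pin). The cap is 28 mm across and 8 mm thick, on a 12 mm steel shank that stands square to the sloped bed, 35 degrees from vertical, the top leaning to the jig's front, away from the robot. z points out along the pin, away from the bed; x down the slope, y as the jig's.
- right_cap (a point): The same point and axes for the right pin's yellow cap.
- left_pin (a joint): Travel in m of the left pin (seen from the robot): 0 is fully out, 0.018 fully home, where the cap seats on its dark steel collar and meets a hard stop. It starts 12 to 18 mm short of home. A spring pushes back (150 N/m) and a tight sleeve grips it (7 N), so it yields to 7 to 10 N and stays where it is left.
- right_pin (a joint): Travel in m of the right pin (seen from the robot): 0 is fully out, 0.018 fully home, where the cap seats on its dark steel collar and meets a hard stop. It starts 12 to 18 mm short of home. Spring and grip as for the left pin.
- bottle: Bystander: loose white bottle with an orange cap, 60 mm across, 130 mm high. Origin: centre of its underside.
- jar: Bystander: loose amber jar with a black cap, 64 mm across, 80 mm high. Origin: centre of its underside.
- scraper: Bystander: loose spatula-like scraper, 200 mm long, lying on the bench beyond the work. Origin: within it, on its underside; x runs along it to the blade.
Things that resemble listed ones, but are neither listed nor needed, are in the scene too. Leave any red or turquoise look-alike of the pad alone.

How it is judged:
On the way, in this order (a step that is already met when the one before it is completed fails the run):
1. either pin is driven inwards by a brisk, square blow: faster than 0.04 m/s, with the mallet's axis within 17 degrees of the pin's (((velocity of joint left_pin above 0.04 m/s and angle between the z axis of mallet and the z axis of left_cap, either way round below 0.3 rad) or (velocity of joint right_pin above 0.04 m/s and angle between the z axis of mallet and the z axis of right_cap, either way round below 0.3 rad))).
2. with one pin at least half-way in (9 mm), the other, not yet home, is driven inwards by a like blow (faster than 0.04 m/s, mallet within 17 degrees of the pin's axis) (((value of joint left_pin above 0.009 m and not (value of joint right_pin above 0.0155 m) and (velocity of joint right_pin above 0.04 m/s and angle between the z axis of mallet and the z axis of right_cap, either way round below 0.3 rad)) or (value of joint right_pin above 0.009 m and not (value of joint left_pin above 0.0155 m) and (velocity of joint left_pin above 0.04 m/s and angle between the z axis of mallet and the z axis of left_cap, either way round below 0.3 rad)))).
3. both pins are home, within 2.5 mm of the stop (value of joint each of left_pin, right_pin above 0.0155 m), for 0.2 s.
At the end, for the whole second after the job is handed in: Both pins are within 2.5 mm of fully home; the mallet stands upright (within 6 degrees) on the pad, its centre within 45 mm of the pad's, its face no more than 6 mm above the pad, released and at rest (all of step 3 and angle between mallet's own z axis and vertical below 0.1 rad and horizontal distance between mallet and pad below 0.045 m and z of mallet in the frame of pad below 0.012 m and linear speed of mallet below 0.02 m/s); the robot touches nothing.
It fails at once if a pin is touched by the gripper or the arm (over 1 N) (contact force between any of the fingers, the arm and left_pin above 1 N or contact force between any of the fingers, the arm and right_pin above 1 N).
It fails at once if the white prints are touched (over 1 N) (contact force between prints and anything else above 1 N).
It fails at once if the bottle, jar or scraper is moved more than 30 mm, or the bottle or jar tipped over (distance of any of bottle, jar, scraper from where it was at the start of the episode above 0.03 m or angle between any of bottle, jar's own z axis and vertical above 0.5 rad).
It also fails if it takes over 48 s, if anything falls off the work surface, if the arm or the gripper's body presses on something with over 40 N, if the wrist force passes 120 N, or if a joint passes its speed limit or range.

### The arm

A 6-joint arm with a two-finger parallel gripper is mounted at the origin on the work surface. World frame = base frame: x ahead of the robot, y to its left, z up, the work surface at z = 0. Lengths are in m, angles in rad, forces in N, time in s.
With the tool pointing down it reaches from about 0.325 to 0.85 m from the base axis. Payload 4.4 kg.
Tool frame: the origin (TCP) lies between the finger pads; the fingertips stand 17 mm ahead of it and the grasp point (between the pads) lies 2 mm behind it; x points along the fingers, y is the direction in which the jaws open and shut, and the axes are right-handed (so a half turn about x gives the same grasp; the last joint's range is limited). The gripper opens to 94 mm and grips with 3 to 60 N. Pads are 16 mm wide; open, the fingers measure 119 mm over their backs; the gripper's body (75 mm by 177 mm) begins 78 mm behind the grasp point.
Start: joints at [1.159, 0.207, 1.542, -0, 1.393, -0.15], TCP at [0.148, 0.556, 0.222] pointing down, gripper open.
Joint ranges: [-2.73, 2.73], [-0.86, 2.22], [0.23, 2.46], [-1.11, 4.25], [0.08, 2.63], [-2.82, 2.82]. Speed limits (rad/s): [2.79, 2.79, 3.14, 3.14, 3.14, 3.14].

### API

Orientations are given as a unit quaternion [x, y, z, w].
In Python, from workcell import env gives the robot as it stands.
- The arm moves only by the shell command python3 -m inch 'ROWS' [FORCE]. ROWS is JSON, a list of rows, each a list of 7 numbers: the shift along the world's x, y, z in mm, then the turn, a rotation vector about the world's x, y, z in rad, then the gripper's target within -1 to 1 (fully open at 1, half-way at 0, shut at -1). A call has 1 to 5 rows; each row shifts and turns the commanded pose from where the row before left it; what a row does not reach is not made up. A row lasts 1/10 s, in which the tool goes at most 50 mm and 8.59 degrees, less where a joint would pass 70% of its speed; a pose out of reach is approached as far as the arm can. A call is refused whole if a number of a shift passes 50 or a number of a turn 0.15, either way. A call with a gripper value outside its range is refused whole. The fingers move at their own pace and stop on an object; FORCE is the grip in N (left out, the last holds). Time passes only in rows, so rows that do not move let the fingers close. It gives the time, the measured TCP pose, the force and the opening at its end, in the units of the state.
- env.read_state(): the state, without advancing time (a new reading comes with each control period).
- env.grab_frame(name): name is "scene" or "top"; returns the picture (420x560x3 uint8, red, green, blue); there is no depth.
- env.camera_info(name): a dict with "vfov" (degrees; the focal length in pixels is half the picture's height over the tangent of half this angle, whatever the lens; pixels are square), "cx", "cy" (the principal point, pixels), "camera_from_world" (4x4, takes a point from world to camera coordinates). Camera axes: x right, y down, z forward; pixel columns grow to the right and rows downward; lengths in m; the calibration is good to about 2 mm. A picture is of the moment at which its call begins. camera_info takes no time and is no camera call.
- env.job_done(): hands the job in, once; it reports no verdict.
Trained networks look in the newest picture that a camera, given by its name, has taken for a name from the list of things; names that differ only in an ending like _2 or _b are one class to them, and where a whole thing is asked for, a point or a joint stands for the part that bears it (a point fixed in the world has none). Each returns a list of dicts, best first, with "confidence" (0 to 1); they miss things now and then, are a little off and sometimes report something else, mostly with a low value. They report only what shows in the picture. A call takes as long as a camera call. They do not tell look-alikes from the thing itself.
- env.recognise(camera, query): "point" ([x, y, z] in m, in world coordinates, good to about 4 mm: the middle of the surface that is visible of it).
- env.regions_of(camera, query): "pixels" (420x560 bool, what is visible of it).
- env.pinpoint(camera, query): "point" ([x, y, z] in m, in world coordinates, good to about 4 mm: a listed point, or the origin of a listed thing).
The state is a dict: "t": time; "qpos": joint angles; "joint_vel": joint speeds; "joint_efforts": joint torques, N m; "eef_pos": TCP position; "tcp_rot": TCP orientation; "force": force on the tool from outside, world axes, zero at the start; "moment": the same for the moment, N m; "finger_gap": finger opening in m.
Only numpy, scipy, OpenCV 4.12 (cv2) and the standard library are available. Lean on these libraries where they do the work, as an engineer would, in place of code of your own. Each camera call takes 0.05 s, during which the arm holds its last target.

## Working session

There is one attempt and no reset: what is moved stays moved. The work goes in short steps, Python scripts to look and compute and a shell command to move; the robot and the scene stay as the last step left them, time stands still between calls to the robot, and variables do not carry over. Pictures are saved under pics/ and viewed, and the job is handed in when it is done.

```bash
ls; mkdir -p pics; python3 - <<'E'
from workcell import env
import cv2,numpy as np
for n in("scene","top"):
    im=env.grab_frame(n); cv2.imwrite(f"pics/{n}0.png",im[:,:,::-1])
    i=env.camera_info(n); print(n,i["vfov"],i["cx"],i["cy"],np.round(i["camera_from_world"],3).tolist())
s=env.read_state()
for k,v in s.items(): print(k,np.round(v,3))
E
```

```text
pics
scene 50.94001365990451 271.42580036334994 212.24984995272547 [[-0.505, 0.863, 0.008, 0.302], [0.658, 0.391, -0.643, -0.337], [-0.558, -0.319, -0.766, 1.414], [0.0, 0.0, 0.0, 1.0]]
top 43.1671774287761 283.2803150465666 210.03180156132402 [[-0.012, -1.0, -0.014, 0.025], [-0.997, 0.013, -0.073, 0.57], [0.074, 0.013, -0.997, 1.202], [0.0, 0.0, 0.0, 1.0]]
t 0.1
qpos [ 1.159  0.207  1.543 -0.     1.394 -0.151]
joint_vel [-0.001 -0.002 -0.003 -0.001 -0.001 -0.   ]
joint_efforts [-0.0000e+00 -3.7187e+01 -2.8229e+01  7.0000e-02  3.1000e-02 -0.0000e+00]
eef_pos [0.148 0.555 0.221]
tcp_rot [ 0.091  0.701 -0.093  0.701]
force [-0.215 -0.42   0.227]
moment [-0.006  0.004  0.032]
finger_gap 0.093
```

View pics/scene0.png

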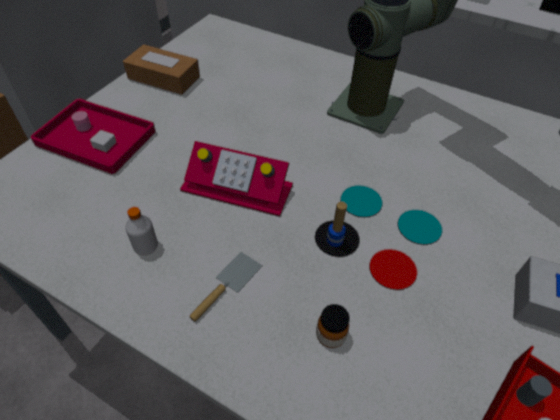

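View pics/top0.png

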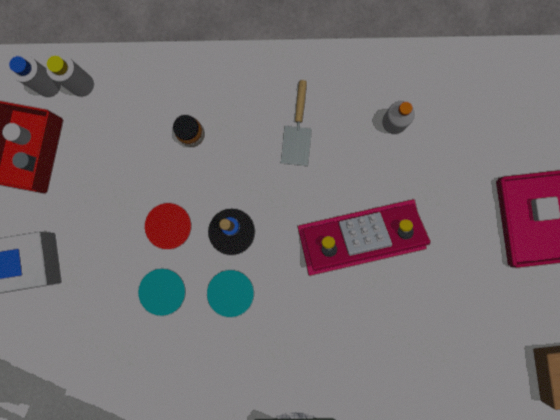

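Scene view: the mallet is at (338,222) on the black pad at (337,238). Turquoise discs are at (361,200) and (419,226), a red one at (393,269), and the jig at (237,177) with yellow caps at (204,154) and (267,169). Top view: mallet (229,226), pad (232,231), caps (328,243) and (406,227), jar (188,130), bottle (400,115), scraper (298,130).

Next I'll measure with the networks and check the results against my own triangulation.

```bash
cat > h.py <<'E'
from workcell import env
import numpy as np, cv2
from scipy.spatial.transform import Rotation as R
I={n:env.camera_info(n) for n in("scene","top")}
def cam(n):
    i=I[n]; f=210/np.tan(np.radians(i["vfov"])/2); K=np.array([[f,0,i["cx"]],[0,f,i["cy"]],[0,0,1]]); return K,np.array(i["camera_from_world"])
def proj(n,p):
    K,T=cam(n); q=K@(T[:3,:3]@np.asarray(p)+T[:3,3]); return q[:2]/q[2]
def onplane(n,uv,z):
    K,T=cam(n); d=T[:3,:3].T@np.linalg.solve(K,[uv[0],uv[1],1]); c=-T[:3,:3].T@T[:3,3]
    return c+d*(z-c[2])/d[2]
def tri(a,b):
    P=[cam(n)[0]@cam(n)[1][:3] for n in("scene","top")]
    X=cv2.triangulatePoints(P[0],P[1],np.array(a,float).reshape(2,1),np.array(b,float).reshape(2,1)); return (X[:3]/X[3]).ravel()
E
python3 - <<'E'
from h import *
for n in("scene","top"):
    env.grab_frame(n)
    for q in("mallet","pad","jig","prints","left_cap","right_cap"):
        for d in env.pinpoint(n,q)[:4]: print(n,q,np.round(d["point"],4),round(d["confidence"],2))
for n in("scene","top"):
    im=env.grab_frame(n)[:,:,::-1]
    b=(slice(120,270),slice(170,410)) if n=="scene" else (slice(180,300),slice(180,440))
    c=im[b]; cv2.imwrite(f"pics/{n}_crop.png",cv2.resize(c,None,fx=3,fy=3,interpolation=cv2.INTER_CUBIC))
    hsv=cv2.cvtColor(np.ascontiguousarray(im),cv2.COLOR_BGR2HSV)
    for nm,lo,hi in(("yellow",(22,120,110),(35,255,255)),("blue",(100,120,50),(125,255,255))):
        m=cv2.inRange(hsv,lo,hi); k,l,st,ce=cv2.connectedComponentsWithStats(m)
        for j in range(1,k):
            if st[j,4]>15: print(n,nm,st[j],np.round(ce[j],1))
E
```

```text
scene mallet [0.5324 0.1404 0.0071] 0.82
scene mallet [ 0.4976 -0.0746  0.1102] 0.39
scene pad [0.5187 0.1416 0.0024] 0.82
scene pad [0.5378 0.2905 0.0007] 0.76
scene pad [0.3799 0.1438 0.0015] 0.67
scene pad [0.3855 0.3035 0.001 ] 0.66
scene jig [ 0.5086 -0.1625  0.003 ] 0.82
scene jig [0.5213 0.1391 0.0022] 0.5
scene prints [ 0.5163 -0.1594  0.0743] 0.55
scene left_cap [ 0.4977 -0.0753  0.112 ] 0.52
scene left_cap [0.5341 0.1399 0.0045] 0.17
scene right_cap [ 0.5313 -0.242   0.1116] 0.65
top mallet [0.5325 0.1443 0.0047] 0.82
top pad [ 0.523   0.1388 -0.0047] 0.95
top pad [0.535  0.2882 0.0012] 0.91
top pad [3.820e-01 3.052e-01 1.000e-04] 0.85
top pad [ 0.3791  0.1454 -0.0009] 0.77
top jig [ 0.5043 -0.1599 -0.0043] 0.8
top prints [ 0.5212 -0.1596  0.0808] 0.97
top left_cap [ 5.059e-01 -1.604e-01 -1.000e-04] 0.73
top left_cap [ 0.501  -0.0774  0.1077] 0.61
top right_cap [ 0.5273 -0.2451  0.1042] 0.68
scene yellow [198 149  10  10  76] [202.1 153.2]
scene yellow [261 163  10  11  82] [265.6 167.9]
scene blue [328 223  18  18 176] [335.5 232.8]
scene blue [328 240  14   6  40] [334.1 243. ]
scene blue [556 274   4  23  77] [557.8 284.1]
top yellow [ 47  56  16  16 206] [54.4 63.3]
top yellow [400 220  13  11 104] [405.7 224.9]
top yellow [322 237  13  11 107] [328.2 241.9]
top blue [ 10  56  20  19 283] [19.5 65.4]
top blue [222 217  17  18 138] [232.  226.6]
top blue [  0 249  22  30 540] [  9.6 263.6]
```

View pics/scene_crop.png

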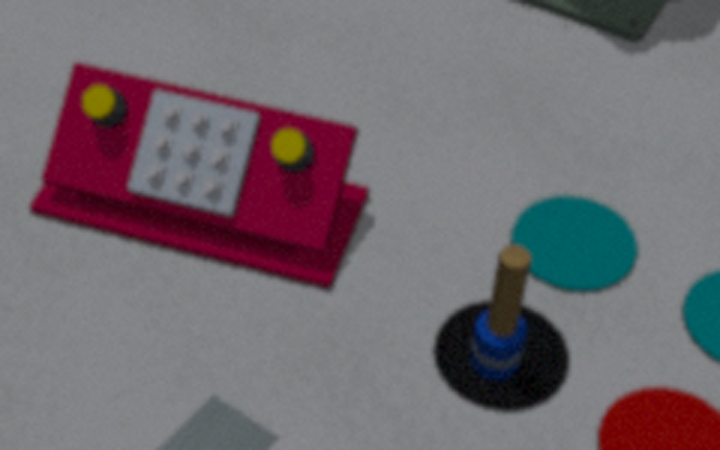

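View pics/top_crop.png

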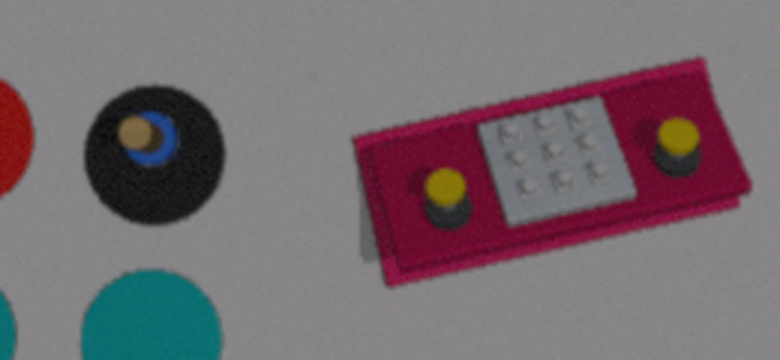

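```bash
python3 - <<'E'
from h import *
def t(nm,a,b):
    X=tri(a,b); print(nm,np.round(X,4),"resid",np.round(proj("scene",X)-a,2),np.round(proj("top",X)-b,2)); return X
L=t("L",(266.5,169.2),(328.3,242)); Rr=t("R",(202.8,154.3),(406,225.3)); M=t("handle top",(341.7,205.7),(225.3,224))
d=L-Rr; print("dist",np.linalg.norm(d),"yaw",np.arctan2(-d[0],d[1]))
print("pad top on plane", onplane("top",(154/3+180,155/3+180),.006),onplane("scene",(502/3+170,356/3+120),.006))
print("handle plane .136",onplane("top",(225.3,224),.136),onplane("scene",(341.7,205.7),.136))
for q in("eef_pos","tcp_rot","qpos"): print(env.read_state()[q])
Rm=R.from_quat(env.read_state()["tcp_rot"]).as_matrix();print(np.round(Rm,3))
E
```

```text
L [ 0.494  -0.0776  0.1002] resid [-0.56 -0.05] [-0.39  0.21]
R [ 0.528  -0.2456  0.0974] resid [-0.34 -0.04] [-0.24  0.15]
handle top [0.534  0.1394 0.1307] resid [-0.45 -0.02] [-0.3   0.12]
dist 0.17137158023557192 yaw 0.19966831178431113
pad top on plane [0.52229206 0.14005519 0.006     ] [0.52858557 0.1441783  0.006     ]
handle plane .136 [0.53399266 0.1380731  0.136     ] [0.53815146 0.14156478 0.136     ]
[0.14828974 0.5555619  0.22247509]
[ 0.09195878  0.70110264 -0.09193814  0.70110345]
[ 1.15947771e+00  2.06573948e-01  1.54147135e+00  7.10666644e-06
  1.39351900e+00 -1.50511786e-01]
[[ 0.     0.258  0.966]
 [ 0.     0.966 -0.258]
 [-1.     0.    -0.   ]]
```

Nothing is at odds. The thing I want is the upright mallet with the blue head and wooden handle, at scene (338,225), on the black pad. What could be mistaken for it:
- **Pad look-alikes:** turquoise discs at (361,200) and (419,226), red disc at (393,269).
- **Blue-capped bottle:** top view (20,65).

The crops confirm the choice. I'll grasp with the tool pitched about 45° at azimuth 0.2 (the jig's yaw), so the strike is a 35° pitch.

```bash
cat >> h.py <<'E'
YAW=0.2
def orient(pitch,yaw=YAW):  # tool pitch below horizontal
    c,s=np.cos(yaw),np.sin(yaw); x=np.array([np.cos(pitch)*c,np.cos(pitch)*s,-np.sin(pitch)]); y=np.array([-s,c,0]); return np.c_[x,y,np.cross(x,y)]
def rem(p,Rt):
    st=env.read_state(); Rc=R.from_quat(st["tcp_rot"]).as_matrix()
    print("t",st["t"],"pos",np.round(st["eef_pos"],4),"shift mm",np.round((np.array(p)-st["eef_pos"])*1e3,1),"rotvec",np.round(R.from_matrix(Rt@Rc.T).as_rotvec(),3),"q",np.round(st["qpos"],2),"F",np.round(st["force"],1),"gap",round(st["finger_gap"],4))
E
python3 -m inch '[[25,-35,0,0,0,0.092,1],[25,-35,0,0,0,0.092,1],[25,-35,0,0,0,0.092,1],[25,-35,0,0,0,0.092,1],[25,-35,0,0,0,0.092,1]]' 40
python3 -c "
from h import *
rem([.466,.127,.167],orient(np.pi/4))"
```

```text
t: 1.4
eef_pos: [0.274, 0.3792, 0.2226]
tcp_rot: [-0.072, 0.703, 0.072, 0.704]
force: [0.9, 0.6, -0.2]
finger_gap: 0.0941
t 1.4 pos [0.274  0.3792 0.2226] shift mm [ 192.  -252.2  -55.6] rotvec [ 0.157 -0.769 -0.004] q [ 0.76 -0.03  1.79 -0.    1.37 -1.01] F [ 0.9  0.6 -0.2] gap 0.0941
```

```bash

python3 -m inch '[[32,-42,0,0.026,-0.128,0,1],[32,-42,0,0.026,-0.128,0,1],[32,-42,0,0.026,-0.128,0,1],[32,-42,0,0.026,-0.128,0,1],[32,-42,-25,0.026,-0.128,0,1]]'
python3 -c "
from h import *
rem([.466,.127,.167],orient(np.pi/4))"
```

```text
t: 1.9
eef_pos: [0.425, 0.1858, 0.2068]
tcp_rot: [-0.044, 0.435, 0.09, 0.895]
force: [1.1, 0.7, -0.8]
finger_gap: 0.0942
t 1.9 pos [0.425  0.1858 0.2068] shift mm [ 41.  -58.8 -39.8] rotvec [ 0.024 -0.117 -0.   ] q [ 0.24 -0.45  2.3  -0.05  0.62 -1.5 ] F [ 1.1  0.7 -0.8] gap 0.0942
```

```bash

python3 -m inch '[[20,-30,-20,0.012,-0.058,0,1],[21,-29,-20,0.012,-0.058,0,1],[0,0,0,0,0,0,1]]'
python3 - <<'E'
from h import *
rem([.466,.127,.167],orient(np.pi/4)); rem([.535,.141,.096],orient(np.pi/4))
for n in("scene","top"):
    im=env.grab_frame(n)[:,:,::-1].copy()
    p=env.read_state()["eef_pos"]; u=proj(n,p); print(n,u)
    c=(slice(80,280),slice(250,450)) if n=="scene" else (slice(130,330),slice(130,330))
    cv2.circle(im,tuple(int(round(v)) for v in u),2,(255,0,255),-1)
    cv2.imwrite(f"pics/{n}_pre.png",cv2.resize(im[c],None,fx=3,fy=3,interpolation=cv2.INTER_CUBIC))
E
```

```text
t: 2.2
eef_pos: [0.4499, 0.1442, 0.1677]
tcp_rot: [-0.037, 0.407, 0.096, 0.908]
force: [-1.0, -0.7, 0.5]
finger_gap: 0.094
t 2.2 pos [0.4499 0.1442 0.1677] shift mm [ 16.1 -17.2  -0.7] rotvec [ 0.    -0.057 -0.005] q [ 0.05 -0.39  2.39  0.27  0.43 -1.93] F [-1.  -0.7  0.5] gap 0.094
t 2.2 pos [0.4499 0.1442 0.1677] shift mm [ 85.1  -3.2 -71.7] rotvec [ 0.    -0.057 -0.005] q [ 0.05 -0.39  2.39  0.27  0.43 -1.93] F [-1.  -0.7  0.5] gap 0.094
scene [361.44889625 171.12986194]
top [219.22083604 264.28690215]
```

View pics/scene_pre.png

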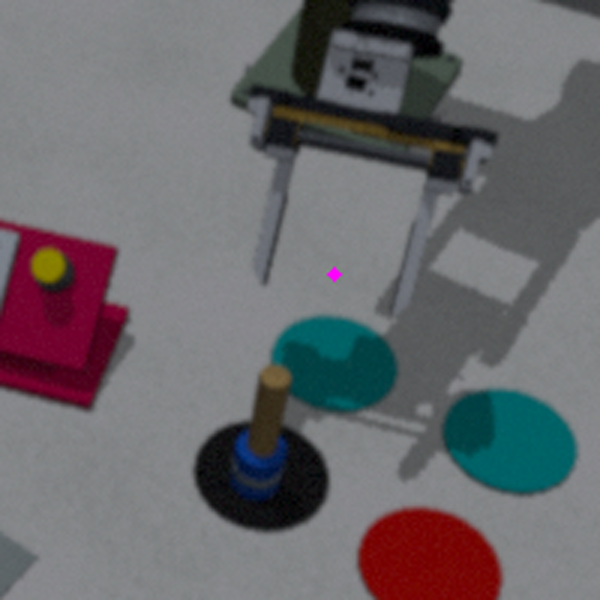

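View pics/top_pre.png

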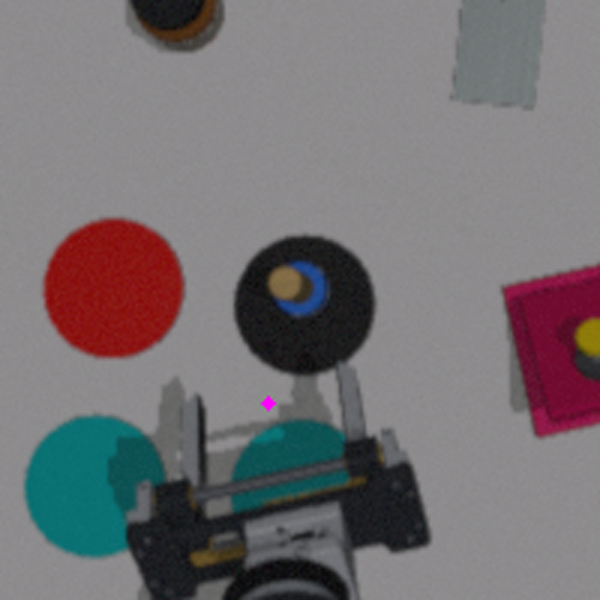

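Both pictures show the open jaws short of the handle, which stands upright at crop (275,375) scene and (287,283) top. The tool has to go about 20 mm to its right before advancing.

```bash

python3 -m inch '[[4,-20,0,0,0,0,1],[15,3,-5,0,0,0,1],[20,4,-15,0,0,0,1],[0,0,0,0,0,0,1]]'
python3 -c "
from h import *
rem([.535,.141,.096],orient(np.radians(48.3)))"
```

```text
t: 2.7
eef_pos: [0.4915, 0.1354, 0.1505]
tcp_rot: [-0.039, 0.405, 0.099, 0.908]
force: [-0.1, -1.1, -0.2]
finger_gap: 0.0946
t 2.7 pos [0.4915 0.1354 0.1505] shift mm [ 43.5   5.6 -54.5] rotvec [-0.011  0.003 -0.014] q [ 0.   -0.23  2.33  0.44  0.35 -2.14] F [-0.1 -1.1 -0.2] gap 0.0946
```

```bash

python3 -m inch '[[15,2,-18,0,0,-0.005,1],[15,2,-18,0,0,-0.005,1],[14,1,-18,0,0,-0.004,1],[0,0,0,0,0,0,1]]'
python3 - <<'E'
from h import *
rem([.535,.141,.096],orient(np.radians(48.3)))
for n in("scene","top"):
    im=env.grab_frame(n)[:,:,::-1].copy()
    c=(slice(150,280),slice(270,410)) if n=="scene" else (slice(170,300),slice(160,300))
    cv2.imwrite(f"pics/{n}_g.png",cv2.resize(im[c],None,fx=4,fy=4,interpolation=cv2.INTER_CUBIC))
a=[cv2.imread(f"pics/{n}_g.png") for n in("scene","top")]; cv2.imwrite("pics/g.png",cv2.resize(np.hstack(a),None,fx=.7,fy=.7))
E
```

```text
t: 3.1
eef_pos: [0.5342, 0.1407, 0.0958]
tcp_rot: [-0.035, 0.406, 0.093, 0.909]
force: [0.1, 0.7, 1.1]
finger_gap: 0.0945
t 3.1 pos [0.5342 0.1407 0.0958] shift mm [0.8 0.3 0.2] rotvec [-0.012  0.002  0.   ] q [ 0.03  0.02  2.27  0.78  0.18 -2.46] F [0.1 0.7 1.1] gap 0.0945
```

View pics/g.png

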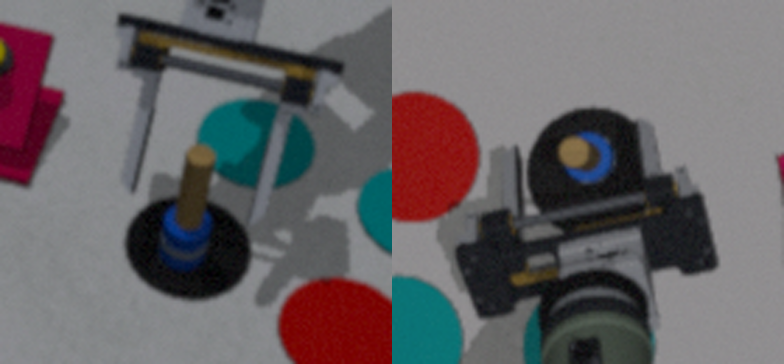

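The handle is centred between the jaws at the TCP in both views. Joint 5 is near its limit at 0.18, so I'll pitch slightly steeper before gripping.

```bash

python3 -m inch '[[0,0,0,-0.028,0.145,0,1],[0,0,0,0,0,0,0],[0,0,0,0,0,0,-0.5],[0,0,0,0,0,0,-1],[0,0,0,0,0,0,-1]]' 50
python3 -m inch '[[0,0,0,0,0,0,-1],[0,0,0,0,0,0,-1],[0,0,0,0,0,0,-1]]' 50
python3 - <<'E'
from h import *
rem([.535,.141,.096],orient(np.radians(56.6)))
E
```

```text
t: 3.7
eef_pos: [0.5348, 0.147, 0.0974]
tcp_rot: [-0.034, 0.429, 0.102, 0.897]
force: [1.0, -0.1, -0.3]
finger_gap: 0.0658
t: 4.0
eef_pos: [0.5353, 0.1469, 0.0972]
tcp_rot: [-0.034, 0.429, 0.102, 0.897]
force: [-0.4, -0.3, 0.7]
finger_gap: 0.0414
t 4.0 pos [0.5353 0.1469 0.0972] shift mm [-0.3 -5.9 -1.2] rotvec [-0.047  0.09  -0.013] q [ 0.03  0.02  2.23  0.56  0.26 -2.24] F [-0.4 -0.3  0.7] gap 0.0414
```

```bash

python3 -m inch '[[0,-6,-1,-0.04,0.09,0,-0.1],[0,0,0,0,0,0,-0.2]]' 50
python3 - <<'E'
from h import *
rem([.535,.141,.096],orient(np.radians(56.6)))
E
```

```text
t: 4.2
eef_pos: [0.5379, 0.1443, 0.0984]
tcp_rot: [-0.044, 0.459, 0.1, 0.881]
force: [1.0, 1.2, 0.2]
finger_gap: 0.0388
t 4.2 pos [0.5379 0.1443 0.0984] shift mm [-2.9 -3.3 -2.4] rotvec [-0.02   0.025 -0.019] q [ 0.04  0.03  2.18  0.34  0.35 -2.03] F [1.  1.2 0.2] gap 0.0388
```

```bash

python3 -m inch '[[-3,-3,-2,-0.02,0.02,-0.01,-0.2],[0,0,0,0,0,0,-0.5],[0,0,0,0,0,0,-1],[0,0,0,0,0,0,-1]]' 50
python3 - <<'E'
from h import *
rem([.535,.141,.096],orient(np.radians(56.6)))
E
```

```text
t: 4.6
eef_pos: [0.5322, 0.1416, 0.0942]
tcp_rot: [-0.048, 0.471, 0.092, 0.876]
force: [0.7, 1.2, 0.3]
finger_gap: 0.0231
t 4.6 pos [0.5322 0.1416 0.0942] shift mm [ 2.8 -0.6  1.8] rotvec [-0.002  0.001 -0.008] q [ 0.05  0.03  2.17  0.25  0.37 -1.93] F [0.7 1.2 0.3] gap 0.0231
```

```bash

python3 -m inch '[[0,0,10,0,0,0,-1],[0,0,25,0,0,0,-1],[0,0,35,0,0,0,-1],[0,0,35,0,0,0,-1],[0,0,25,0,0,0,-1]]' 60
python3 - <<'E'
from h import *
rem([.563,-.063,.203],orient(np.radians(56.6+35)))
for n in("scene","top"):
    im=env.grab_frame(n)[:,:,::-1].copy()
    p=env.read_state()["eef_pos"]; u=proj(n,p); 
    a,b=int(u[1])-55,int(u[0])-60
    im[int(u[1]),int(u[0])]=(255,0,255)
    print(n,u,b,a)
    cv2.imwrite(f"pics/{n}_l.png",cv2.resize(im[a:a+130,b:b+130],None,fx=3,fy=3,interpolation=cv2.INTER_CUBIC))
a=[cv2.imread(f"pics/{n}_l.png") for n in("scene","top")]; cv2.imwrite("pics/l.png",np.hstack(a))
E
```

```text
t: 5.1
eef_pos: [0.5321, 0.1415, 0.2265]
tcp_rot: [-0.049, 0.471, 0.092, 0.876]
force: [1.1, 0.5, -3.1]
finger_gap: 0.0234
t 5.1 pos [0.5321 0.1415 0.2265] shift mm [  30.9 -204.5  -23.5] rotvec [-0.125  0.6   -0.007] q [ 0.05 -0.2   2.06  0.13  0.71 -1.8 ] F [ 1.1  0.5 -3.1] gap 0.0234
scene [348.60506533 173.72678053] 288 118
top [217.3804832  221.24309257] 157 166
```

View pics/l.png

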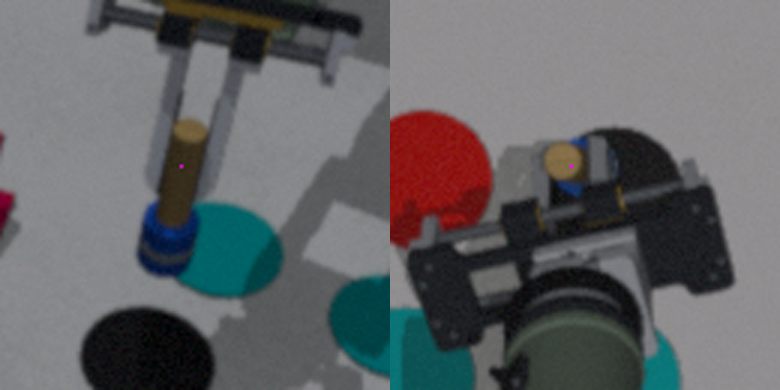

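The mallet is lifted and held upright, with its face well above the pad at about (165,265) in the left crop. Force shows about 3 N of weight. Next I'll move to the stand-off over the left pin with a 35° tilt.

```bash

python3 -m inch '[[6,-34,5,-0.024,0.12,0,-1],[6,-34,5,-0.024,0.12,0,-1],[6,-34,5,-0.024,0.12,0,-1],[6,-34,5,-0.024,0.12,0,-1],[6,-34,0,-0.024,0.12,0,-1]]'
python3 -m inch '[[0,-25,0,0,0,0,-1],[0,-10,0,0,0,0,-1]]'
python3 - <<'E'
from h import *
rem([.563,-.063,.23],orient(np.radians(56.6+35)))
E
```

```text
t: 5.7
eef_pos: [0.5625, -0.0299, 0.2437]
tcp_rot: [-0.071, 0.715, 0.074, 0.692]
force: [1.2, 0.4, -3.4]
finger_gap: 0.0229
t: 5.9
eef_pos: [0.5621, -0.0654, 0.2407]
tcp_rot: [-0.07, 0.715, 0.074, 0.692]
force: [-0.6, 0.7, -4.3]
finger_gap: 0.0229
t 5.9 pos [ 0.5621 -0.0654  0.2407] shift mm [  0.9   2.4 -10.7] rotvec [-0.008 -0.006 -0.003] q [-0.26  0.2   1.52 -0.01  1.46 -2.04] F [-0.6  0.7 -4.3] gap 0.0229
```

```bash
cat >> h.py <<'E'
RG=R.from_quat([-0.048,0.471,0.092,0.876]).as_matrix(); ZT=RG.T@[0,0,1.]
OFF=np.array([0.0,0,0])  # axis point minus TCP at grasp (world horizontal)
N=np.array([np.sin(np.radians(35))*np.cos(YAW),np.sin(np.radians(35))*np.sin(YAW),np.cos(np.radians(35))])
def mallet(hz=0.0882,off=OFF):
    st=env.read_state(); Rc=R.from_quat(st["tcp_rot"]).as_matrix(); z=Rc@ZT
    return np.array(st["eef_pos"])+Rc@(RG.T@off)-hz*z, z
def circ(c,z,r,k=40):
    a=np.cross(z,[0,1,0.]);a/=np.linalg.norm(a);b=np.cross(z,a);t=np.linspace(0,2*np.pi,k)
    return [c+r*(np.cos(x)*a+np.sin(x)*b) for x in t]
def overlay(n,f,z,caps,fn,box,s=4):
    im=env.grab_frame(n)[:,:,::-1]; x0,y0,w,h=box
    c=cv2.resize(im[y0:y0+h,x0:x0+w],None,fx=s,fy=s,interpolation=cv2.INTER_CUBIC)
    def d(pts,col):
        p=np.array([(proj(n,q)-[x0,y0]+.5)*s-.5 for q in pts]); cv2.polylines(c,[np.round(p).astype(int)],False,col,1,cv2.LINE_AA)
    d(circ(f,z,.02),(0,255,0));d(circ(f+.045*z,z,.02),(0,255,0));d(circ(f+.045*z,z,.012),(255,255,0));d(circ(f+.13*z,z,.012),(255,255,0))
    for q in caps: d(circ(q,N,.014),(255,0,255))
    cv2.imwrite(fn,c)
E
python3 - <<'E'
from h import *
f,z=mallet(); print("face",f,"z",z,"angle",np.degrees(np.arccos(z@N)))
caps=[np.array([.496,-.0768,.1055]),np.array([.529,-.245,.103])]
overlay("scene",f,z,caps,"pics/o_s1.png",(180,90,150,110),5)
overlay("top",f,z,caps,"pics/o_t1.png",(290,170,150,110),5)
E
```

```text
face [ 0.51198285 -0.07526662  0.16876602] z [0.56767429 0.11205602 0.81559141] angle 0.39224529589133783
```

View pics/o_s1.png

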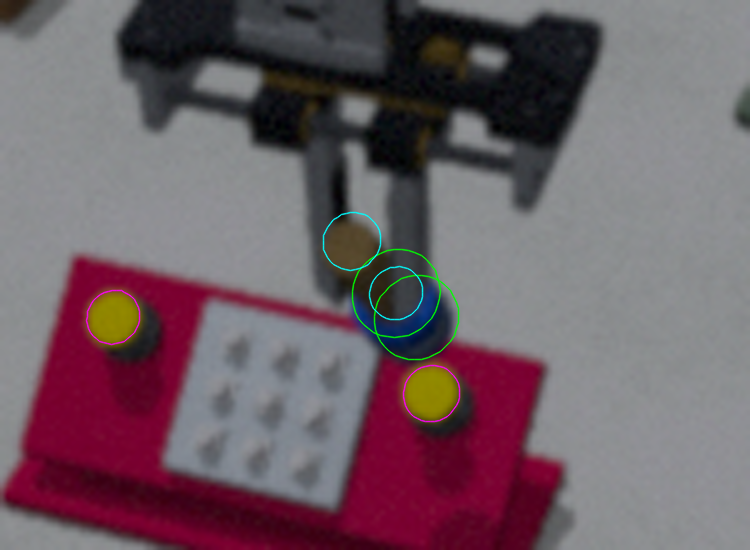

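View pics/o_t1.png

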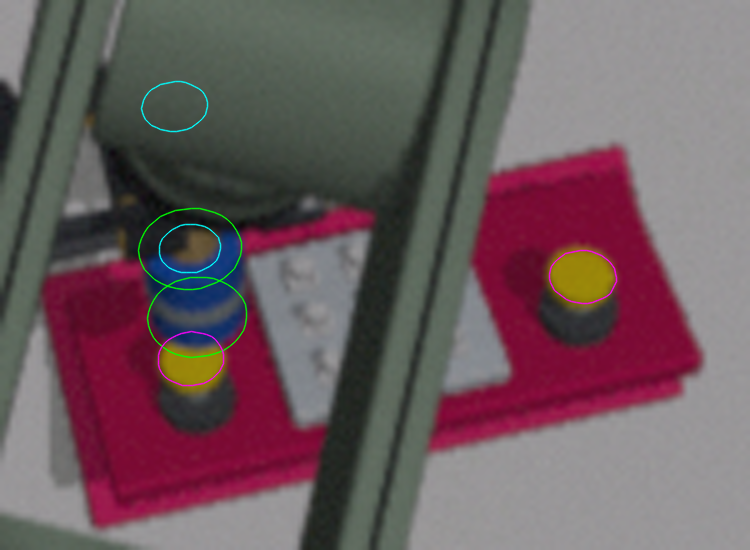

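The overlays roughly match: caps in magenta, model head in green. In the top view the real head looks about 2 px off the model. I'll measure that with the blue mask.

```bash
cat >> h.py <<'E'
from scipy.optimize import minimize
def bluemask(n):
    im=env.grab_frame(n)
    hsv=cv2.cvtColor(im,cv2.COLOR_RGB2HSV); return im,cv2.inRange(hsv,(100,90,25),(130,255,255))
def headmask(n,f,z,s=4):
    p=np.array([proj(n,q) for q in circ(f,z,.02)+circ(f+.045*z,z,.02)],np.float32)
    m=np.zeros((420*s,560*s),np.uint8); cv2.fillConvexPoly(m,cv2.convexHull(np.round((p+.5)*s-.5).astype(np.int32)),255); return cv2.resize(m,(560,420),interpolation=cv2.INTER_AREA)
E
python3 - <<'E'
from h import *
f,z=mallet()
for n in("scene","top"):
    im,m=bluemask(n); h=headmask(n,f,z)
    u=proj(n,f+.02*z).astype(int); x0,y0=u[0]-30,u[1]-25
    c=im[y0:y0+50,x0:x0+60,::-1]; c=np.clip(c*2.0,0,255).astype(np.uint8)
    c=cv2.resize(c,None,fx=6,fy=6,interpolation=cv2.INTER_CUBIC)
    for mm,col in((m,(0,0,255)),(h,(0,255,0))):
        mm=cv2.resize(mm[y0:y0+50,x0:x0+60],None,fx=6,fy=6,interpolation=cv2.INTER_LINEAR)
        cs,_=cv2.findContours((mm>127).astype(np.uint8),cv2.RETR_EXTERNAL,cv2.CHAIN_APPROX_NONE); cv2.drawContours(c,cs,-1,col,1)
    cv2.imwrite(f"pics/m_{n}.png",c)
a=[cv2.imread(f"pics/m_{n}.png") for n in("scene","top")]; cv2.imwrite("pics/m.png",np.hstack(a))
E
```

```text
(no output)
```

View pics/m.png

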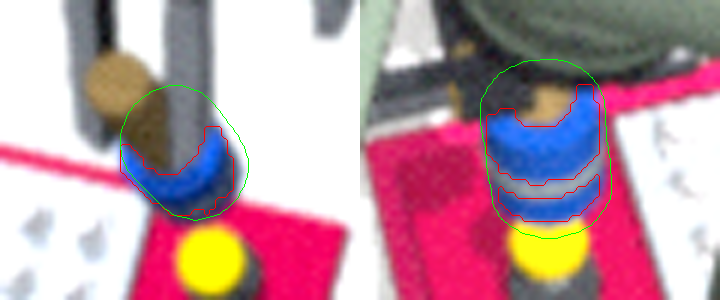

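```bash
sed -i 's/^OFF=.*/OFF=np.array([0.003,0,0])/' h.py; cat >> h.py <<'E'
YJ=np.array([-np.sin(YAW),np.cos(YAW),0]); XJ=np.cross(YJ,N)
def rel(cap):
    f,z=mallet(); d=np.array(cap)-f
    a=d@N; lat=d-a*N
    print("face",np.round(f,4),"ang",round(np.degrees(np.arccos(min(1,z@N))),2),"| to cap: along -N mm",round(-a*1e3,1),"lateral shift mm",np.round(lat*1e3,1),"(down-slope %.1f, left %.1f)"%(d@XJ*1e3,d@YJ*1e3), "unit -N",np.round(-N,3))
E
python3 - <<'E'
from h import *
for nm,s,t in(("L",(266.5,169.2),(328.3,242)),("R",(202.8,154.3),(406,225.3))):
    for zz in(.1065,):
        a,b=onplane("scene",s,zz),onplane("top",t,zz); print(nm,np.round(a,4),np.round(b,4),np.round((a+b)/2,4))
        rel((a+b)/2)
E
```

```text
L [ 0.4989 -0.0731  0.1065] [ 0.4943 -0.078   0.1065] [ 0.4966 -0.0755  0.1065]
face [ 0.5142 -0.0724  0.1699] ang 0.14 | to cap: along -N mm 62.1 lateral shift mm [ 17.4   4.  -12.5] (down-slope 21.7, left 0.5) unit -N [-0.562 -0.114 -0.819]
R [ 0.5352 -0.238   0.1065] [ 0.5279 -0.2441  0.1065] [ 0.5315 -0.2411  0.1065]
face [ 0.5142 -0.0724  0.1699] ang 0.14 | to cap: along -N mm 61.4 lateral shift mm [  51.8 -161.6  -13.1] (down-slope 22.8, left -168.7) unit -N [-0.562 -0.114 -0.819]
```

```bash

python3 -m inch '[[15,3,-10,0,0,0,-1],[-8,-1,-14,0,0,0,-1],[-16,-3,-26,0,0,0,-1],[0,0,0,0,0,0,-1]]'
cat >> h.py <<'E'
def look(tag,cap,s=6):
    f,z=mallet(); out=[]
    for n in("scene","top"):
        im=env.grab_frame(n); h=headmask(n,f,z)
        u=proj(n,f).astype(int); x0,y0=u[0]-30,u[1]-30
        c=np.clip(im[y0:y0+60,x0:x0+60,::-1]*2.0,0,255).astype(np.uint8); c=cv2.resize(c,None,fx=s,fy=s,interpolation=cv2.INTER_CUBIC)
        for q in(circ(f,z,.02),circ(f+.045*z,z,.02),circ(f+.13*z,z,.012),circ(np.array(cap),N,.014)):
            p=np.array([(proj(n,w)-[x0,y0]+.5)*s for w in q]); cv2.polylines(c,[np.round(p).astype(int)],False,(0,255,0) if q is not None else 0,1)
        out.append(c)
    cv2.imwrite(f"pics/{tag}.png",np.hstack(out))
E
python3 - <<'E'
from h import *
c=[.4966,-.0755,.1065]; rem([0,0,0],orient(np.radians(91.6))); rel(c); look("k1",c)
E
```

```text
t: 6.5
eef_pos: [0.5481, -0.0619, 0.1905]
tcp_rot: [-0.07, 0.717, 0.076, 0.69]
force: [-1.1, 0.8, -4.7]
finger_gap: 0.0231
t 6.5 pos [ 0.5481 -0.0619  0.1905] shift mm [-548.1   61.9 -190.5] rotvec [-0.01  -0.011 -0.006] q [-0.27  0.21  1.6  -0.01  1.36 -2.04] F [-1.1  0.8 -4.7] gap 0.0231
face [ 0.5002 -0.0719  0.117 ] ang 0.63 | to cap: along -N mm 11.1 lateral shift mm [ 2.6 -2.3 -1.5] (down-slope 2.5, left -2.8) unit -N [-0.562 -0.114 -0.819]
```

View pics/k1.png

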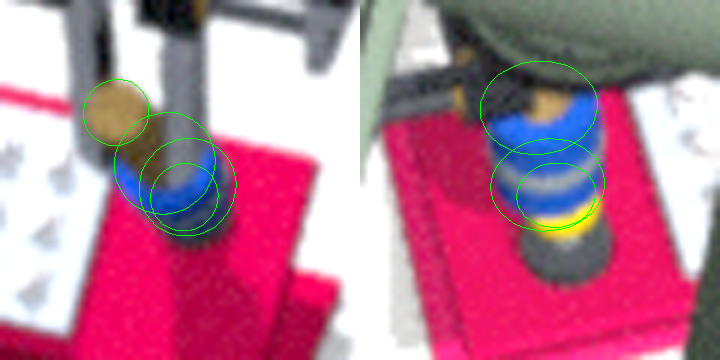

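```bash
python3 - <<'E'
from h import *
im=cv2.imread("pics/l.png"); s=3
T=np.array([.5321,.1415,.2265]); z=RG@ZT
for k,(n,x0,y0,ox) in enumerate((("scene",288,118,0),("top",157,166,390))):
    for hz,col in((.088,(0,255,0)),(.080,(0,255,255))):
        f=T+[.003,0,0]-hz*z
        for q in(circ(f,z,.02),circ(f+.045*z,z,.02),circ(f+.13*z,z,.012)):
            p=np.array([(proj(n,w)-[x0,y0]+.5)*s for w in q])+[ox,0]; cv2.polylines(im,[np.round(p).astype(int)],False,col,1)
cv2.imwrite("pics/l2.png",cv2.resize(np.hstack([im[80:300,90:300],im[80:300,500:710]]),None,fx=1.8,fy=1.8))
E
```

```text
(no output)
```

View pics/l2.png

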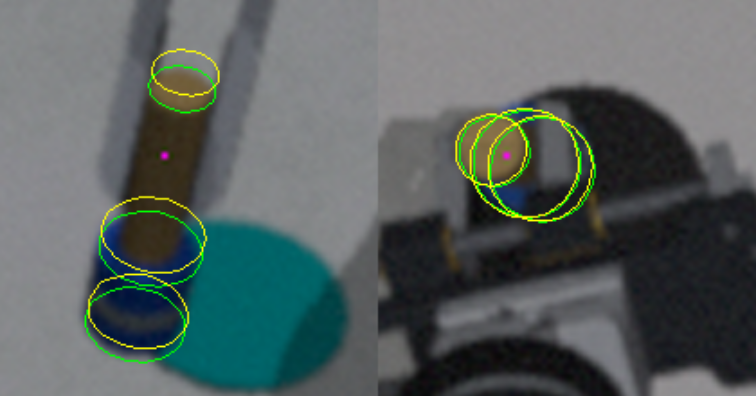

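```bash
python3 - <<'E'
from h import *
for a,b in(((266.5,169.2),(328.3,242)),((266.8,168.9),(328.5,244.3)),((266.8,168.9),(328.5,243.3))):
    X=tri(a,b);print(np.round(X,4),np.round(proj("scene",X)-a,2),np.round(proj("top",X)-b,2)); rel(X)
for n in("scene","top"):
    for q in("mallet","left_cap","right_cap"):
        for d in env.pinpoint(n,q)[:2]: print(n,q,np.round(d["point"],4),round(d["confidence"],2))
E
```

```text
[ 0.494  -0.0776  0.1002] [-0.56 -0.05] [-0.39  0.21]
face [ 0.5059 -0.0734  0.1209] ang 0.06 | to cap: along -N mm 24.1 lateral shift mm [ 1.6 -1.5 -0.9] (down-slope 1.6, left -1.8) unit -N [-0.562 -0.114 -0.819]
[ 0.4893 -0.0787  0.0967] [-0.25 -0.02] [-0.18  0.09]
face [ 0.5059 -0.0734  0.1209] ang 0.06 | to cap: along -N mm 29.8 lateral shift mm [ 0.1 -1.9  0.2] (down-slope -0.3, left -1.9) unit -N [-0.562 -0.114 -0.819]
[ 0.4912 -0.0782  0.0987] [-0.49 -0.05] [-0.35  0.18]
face [ 0.5059 -0.0734  0.1209] ang 0.06 | to cap: along -N mm 27.0 lateral shift mm [ 0.5 -1.7 -0.1] (down-slope 0.2, left -1.8) unit -N [-0.562 -0.114 -0.819]
scene mallet [ 0.4978 -0.0713  0.1185] 0.54
scene mallet [ 0.7782 -0.0187  0.0025] 0.39
scene right_cap [ 0.5308 -0.2452  0.1062] 0.58
scene right_cap [ 0.5136 -0.1624  0.0755] 0.3
top mallet [ 0.5021 -0.069   0.1199] 0.65
top left_cap [ 0.4955 -0.0779  0.1027] 0.46
top right_cap [ 0.5242 -0.2461  0.1049] 0.71
```

The arm was still settling when I took that overlay. The settled pose differs by 6 mm, which explains the mismatch, so I'll repeat it.

```bash
python3 - <<'E'
from h import *
c=[.4955,-.0768,.1055]; rel(c); look("k2",c); rel(c)
E
```

```text
face [ 0.5077 -0.0749  0.1219] ang 0.09 | to cap: along -N mm 20.5 lateral shift mm [-0.6  0.4  0.4] (down-slope -0.7, left 0.5) unit -N [-0.562 -0.114 -0.819]
face [ 0.507  -0.0748  0.1213] ang 0.04 | to cap: along -N mm 19.7 lateral shift mm [-0.5  0.3  0.3] (down-slope -0.5, left 0.4) unit -N [-0.562 -0.114 -0.819]
```

View pics/k2.png

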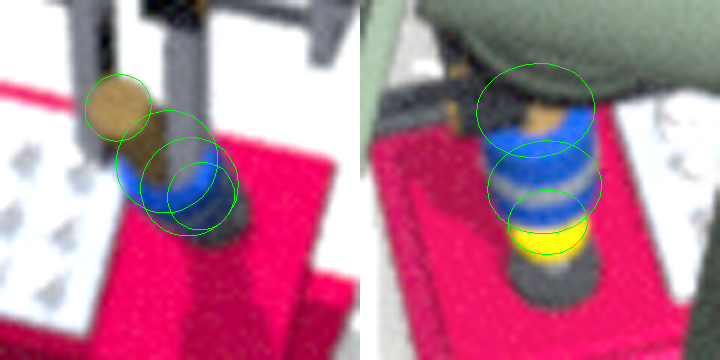

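With the settled pose, the cap overlay meets the visible yellow edge at top crop (548,240), and the head sits centred above it in both views. Gap is about 20 mm. First blow: 30 mm along the pin axis.

```bash

python3 -m inch '[[-6.6,-1.3,-7.5,0,0,0,-1],[-5.6,-1.1,-8.2,0,0,0,-1],[-5.6,-1.1,-8.2,0,0,0,-1]]'
python3 - <<'E'
from h import *
c=[.4955,-.0768,.1055]; rel(c); rem([0,0,0],np.eye(3))
E
python3 -m inch '[[0,0,0,0,0,0,-1],[0,0,0,0,0,0,-1]]'
python3 - <<'E'
from h import *
c=[.4955,-.0768,.1055]; rel(c); look("k3",c)
E
```

```text
t: 7.3
eef_pos: [0.5369, -0.0682, 0.1716]
tcp_rot: [-0.071, 0.712, 0.073, 0.695]
force: [3.1, 0.8, 5.0]
finger_gap: 0.0231
face [ 0.49   -0.0784  0.0975] ang 0.17 | to cap: along -N mm -9.8 lateral shift mm [-0.   0.5 -0.1] (down-slope 0.1, left 0.5) unit -N [-0.562 -0.114 -0.819]
t 7.3 pos [ 0.5369 -0.0682  0.1716] shift mm [-536.9   68.2 -171.6] rotvec [ 0.159 -1.589 -0.164] q [-0.28  0.2   1.66 -0.01  1.31 -2.06] F [3.1 0.8 5. ] gap 0.0231
t: 7.5
eef_pos: [0.5354, -0.0683, 0.1703]
tcp_rot: [-0.071, 0.713, 0.074, 0.693]
force: [2.0, -0.8, -2.0]
finger_gap: 0.0229
face [ 0.4882 -0.0786  0.0965] ang 0.1 | to cap: along -N mm -11.7 lateral shift mm [ 0.7  0.4 -0.5] (down-slope 1.0, left 0.3) unit -N [-0.562 -0.114 -0.819]
```

View pics/k3.png

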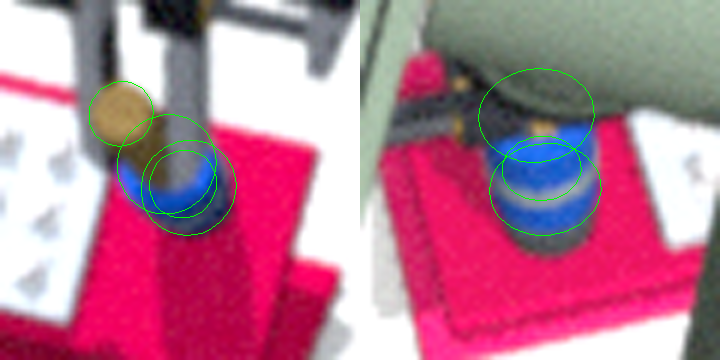

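```bash

python3 -m inch '[[-2.2,-0.5,-3.3,0,0,0,-1],[-1.7,-0.4,-2.4,0,0,0,-1],[0,0,0,0,0,0,-1]]'
python3 - <<'E'
from h import *
c=[.4955,-.0768,.1055]; rel(c)
E
python3 -m inch '[[-1.7,-0.4,-2.4,0,0,0,-1],[0,0,0,0,0,0,-1]]'
python3 - <<'E'
from h import *
c=[.4955,-.0768,.1055]; rel(c)
E
```

```text
t: 7.9
eef_pos: [0.5338, -0.0688, 0.1671]
tcp_rot: [-0.071, 0.712, 0.074, 0.695]
force: [3.0, 2.2, 6.1]
finger_gap: 0.0232
face [ 0.487 -0.079  0.093] ang 0.21 | to cap: along -N mm -15.3 lateral shift mm [-0.   0.5 -0. ] (down-slope 0.1, left 0.5) unit -N [-0.562 -0.114 -0.819]
t: 8.1
eef_pos: [0.5341, -0.0689, 0.1669]
tcp_rot: [-0.071, 0.71, 0.073, 0.697]
force: [4.5, 3.1, 12.6]
finger_gap: 0.0234
face [ 0.4876 -0.0791  0.0926] ang 0.49 | to cap: along -N mm -15.3 lateral shift mm [-0.7  0.5  0.4] (down-slope -0.7, left 0.7) unit -N [-0.562 -0.114 -0.819]
```

```bash

python3 -m inch '[[-1.7,-0.4,-2.4,0,0,0,-1],[0,0,0,0,0,0,-1]]'
python3 - <<'E'
from h import *
c=[.4955,-.0768,.1055]; rel(c); look("k4",c)
E
```

```text
t: 8.3
eef_pos: [0.5343, -0.0692, 0.1666]
tcp_rot: [-0.071, 0.708, 0.073, 0.699]
force: [5.5, 5.1, 18.1]
finger_gap: 0.0232
face [ 0.4882 -0.0793  0.0921] ang 0.76 | to cap: along -N mm -15.4 lateral shift mm [-1.4  0.8  0.8] (down-slope -1.4, left 1.0) unit -N [-0.562 -0.114 -0.819]
```

View pics/k4.png

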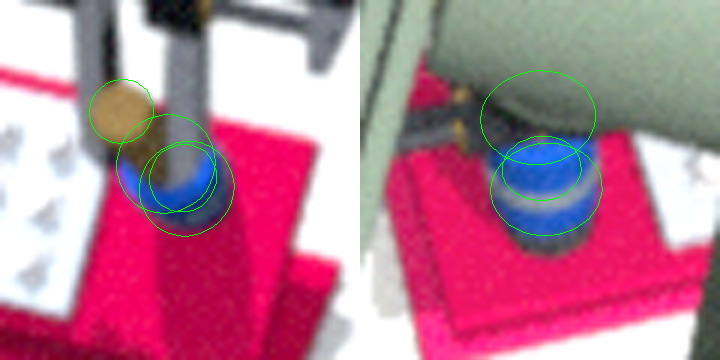

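Force rose to about 25 N with no further movement, so the left pin is on its hard stop. I'll back off along the axis and cross to the right pin.

```bash

python3 -m inch '[[10,2,14,0,0,0,-1],[15,3,22,0,0,0,-1],[15,3,22,0,0,0,-1],[5,-10,8,0,0,0,-1],[7,-35,0,0,0,0,-1]]'
python3 -m inch '[[7,-35,0,0,0,0,-1],[7,-35,0,0,0,0,-1],[7,-35,0,0,0,0,-1],[3,-15,0,0,0,0,-1],[0,0,0,0,0,0,-1]]'
python3 - <<'E'
from h import *
for n in("scene","top"):
    im=env.grab_frame(n)[:,:,::-1]; x0,y0=(180,120) if n=="scene" else (290,190)
    cv2.imwrite(f"pics/r_{n}.png",cv2.resize(np.clip(im[y0:y0+90,x0:x0+130]*1.7,0,255).astype(np.uint8),None,fx=3,fy=3,interpolation=cv2.INTER_CUBIC))
cv2.imwrite("pics/r.png",np.hstack([cv2.imread(f"pics/r_{n}.png") for n in("scene","top")]))
c=[.530,-.2435,.1055]; rel(c); rem([0,0,0],orient(np.radians(91.6)))
E
```

```text
t: 8.9
eef_pos: [0.5802, -0.105, 0.2264]
tcp_rot: [-0.072, 0.713, 0.076, 0.693]
force: [1.2, -1.2, -4.5]
finger_gap: 0.023
t: 9.4
eef_pos: [0.6027, -0.2292, 0.2239]
tcp_rot: [-0.069, 0.715, 0.073, 0.692]
force: [0.2, 0.5, -2.5]
finger_gap: 0.0231
face [ 0.5557 -0.2361  0.1508] ang 0.28 | to cap: along -N mm 52.4 lateral shift mm [ 3.8 -1.5 -2.4] (down-slope 4.2, left -2.2) unit -N [-0.562 -0.114 -0.819]
t 9.5 pos [ 0.6031 -0.2261  0.2246] shift mm [-603.1  226.1 -224.6] rotvec [-0.009 -0.004 -0.005] q [-0.49  0.37  1.33 -0.01  1.47 -2.26] F [-0.5  0.8 -3.5] gap 0.0231
```

View pics/r.png

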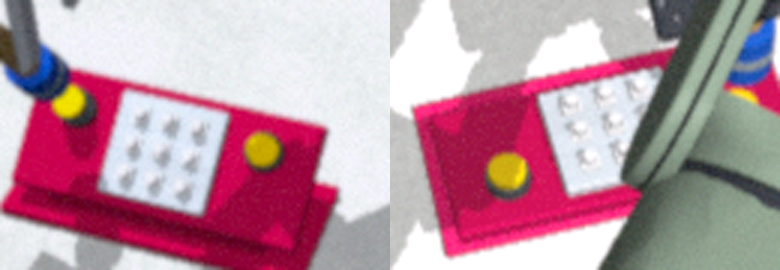

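The left cap is seated on its collar at left crop (262,150). The mallet is over the right pin.

```bash

python3 -m inch '[[-7,-2.5,-14,0,0,0,-1],[-7,-2.5,-14.5,0,0,0,-1],[0,0,0,0,0,0,-1],[0,0,0,0,0,0,-1],[0,0,0,0,0,0,-1]]'
python3 - <<'E'
from h import *
c=[.530,-.2435,.1055]; rel(c); look("k5",c); rel(c)
E
```

```text
t: 10.0
eef_pos: [0.5912, -0.2311, 0.1987]
tcp_rot: [-0.072, 0.713, 0.074, 0.694]
force: [0.5, 0.3, -3.8]
finger_gap: 0.0226
face [ 0.5441 -0.2414  0.1248] ang 0.09 | to cap: along -N mm 24.0 lateral shift mm [-0.6  0.6  0.3] (down-slope -0.6, left 0.7) unit -N [-0.562 -0.114 -0.819]
face [ 0.5442 -0.2418  0.1249] ang 0.09 | to cap: along -N mm 24.1 lateral shift mm [-0.7  1.   0.3] (down-slope -0.6, left 1.2) unit -N [-0.562 -0.114 -0.819]
```

View pics/k5.png

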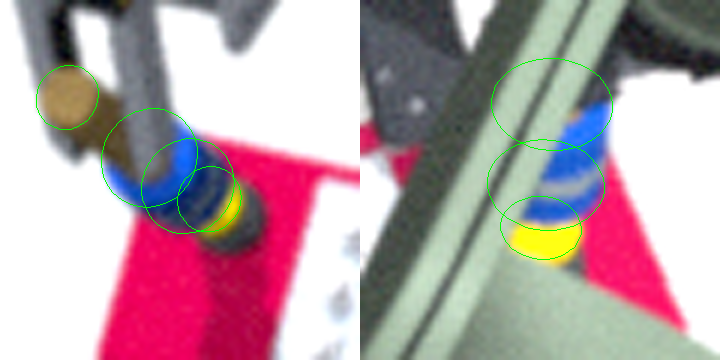

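The cap lies centred ahead of the head in both views, with the yellow visible at top crop (545,245). Striking the right pin.

```bash

python3 -m inch '[[-7.7,-1.2,-9.2,0,0,0,-1],[-6.7,-1.4,-9.8,0,0,0,-1],[-6.7,-1.4,-9.8,0,0,0,-1],[0,0,0,0,0,0,-1]]'
python3 - <<'E'
from h import *
c=[.530,-.2435,.1055]; rel(c); rem([0,0,0],np.eye(3))
E
python3 -m inch '[[-2.2,-0.5,-3.3,0,0,0,-1],[-1.7,-0.4,-2.4,0,0,0,-1],[0,0,0,0,0,0,-1]]'
python3 - <<'E'
from h import *
c=[.530,-.2435,.1055]; rel(c)
E
```

```text
t: 10.5
eef_pos: [0.5686, -0.2361, 0.1682]
tcp_rot: [-0.071, 0.713, 0.073, 0.693]
force: [0.8, -0.7, -2.7]
finger_gap: 0.023
face [ 0.5214 -0.2462  0.0943] ang 0.07 | to cap: along -N mm -14.3 lateral shift mm [ 0.5  1.1 -0.5] (down-slope 0.9, left 1.0) unit -N [-0.562 -0.114 -0.819]
t 10.5 pos [ 0.5686 -0.2361  0.1682] shift mm [-568.6  236.1 -168.2] rotvec [ 0.159 -1.593 -0.164] q [-0.53  0.36  1.47 -0.01  1.34 -2.3 ] F [ 0.8 -0.7 -2.7] gap 0.023
t: 10.8
eef_pos: [0.569, -0.2364, 0.1677]
tcp_rot: [-0.072, 0.71, 0.073, 0.697]
force: [4.8, 5.9, 11.6]
finger_gap: 0.0232
face [ 0.5225 -0.2466  0.0934] ang 0.45 | to cap: along -N mm -14.5 lateral shift mm [-0.6  1.5  0.2] (down-slope -0.4, left 1.6) unit -N [-0.562 -0.114 -0.819]
```

```bash

python3 -m inch '[[-1.7,-0.4,-2.4,0,0,0,-1],[0,0,0,0,0,0,-1]]'
python3 - <<'E'
from h import *
c=[.530,-.2435,.1055]; rel(c)
E
python3 -m inch '[[10,2,14,0,0,0,-1],[15,3,22,0,0,0,-1],[15,3,22,0,0,0,-1],[8,10,12,0,0,0,-1],[-4,30,5,0,0,0,-1]]'
python3 - <<'E'
from h import *
rem([.53,.1405,.24],orient(np.radians(56.6)))
E
```

```text
t: 11.0
eef_pos: [0.5692, -0.2366, 0.1675]
tcp_rot: [-0.072, 0.709, 0.073, 0.698]
force: [4.6, 6.9, 16.3]
finger_gap: 0.0232
face [ 0.523  -0.2468  0.093 ] ang 0.7 | to cap: along -N mm -14.6 lateral shift mm [-1.2  1.7  0.6] (down-slope -1.0, left 1.9) unit -N [-0.562 -0.114 -0.819]
t: 11.5
eef_pos: [0.6087, -0.1909, 0.2363]
tcp_rot: [-0.071, 0.713, 0.072, 0.694]
force: [-0.4, 1.1, -3.7]
finger_gap: 0.0231
t 11.5 pos [ 0.6087 -0.1909  0.2363] shift mm [-78.7 331.4   3.7] rotvec [ 0.118 -0.598 -0.004] q [-0.43  0.35  1.34 -0.01  1.48 -2.2 ] F [-0.4  1.1 -3.7] gap 0.0231
```

```bash

python3 -m inch '[[-8,42,1,0,0,0,-1],[-8,42,1,0,0,0,-1],[-8,42,1,0,0,0,-1],[-8,42,1,0,0,0,-1],[-8,42,1,0.024,-0.12,0,-1]]'
python3 -m inch '[[-8,40,0,0.024,-0.12,0,-1],[-8,35,0,0.024,-0.12,0,-1],[-8,20,0,0.024,-0.12,0,-1],[0,0,0,0.022,-0.118,0,-1],[0,0,0,0,0,0,-1]]'
python3 - <<'E'
from h import *
rem([.53,.1405,.24],orient(np.radians(56.6)))
for n in("scene","top"):
    im=env.grab_frame(n)[:,:,::-1]; cv2.imwrite(f"pics/p_{n}.png",np.clip(im*1.6,0,255).astype(np.uint8))
cv2.imwrite("pics/p.png",np.hstack([cv2.resize(cv2.imread(f"pics/p_{n}.png")[90:300,a:a+270],None,fx=1.45,fy=1.45,interpolation=cv2.INTER_CUBIC) for n,a in(("scene",170),("top",180))]))
rem([.53,.1405,.24],orient(np.radians(56.6)))
E
```

```text
t: 12.0
eef_pos: [0.5679, 0.0232, 0.2384]
tcp_rot: [-0.067, 0.67, 0.079, 0.735]
force: [0.2, 0.0, -3.5]
finger_gap: 0.0232
t: 12.5
eef_pos: [0.535, 0.117, 0.2324]
tcp_rot: [-0.049, 0.479, 0.092, 0.872]
force: [-2.1, -0.0, -4.9]
finger_gap: 0.0228
t 12.5 pos [0.535  0.117  0.2324] shift mm [-5.  23.5  7.6] rotvec [ 0.001 -0.017 -0.01 ] q [-0.02 -0.21  2.04  0.18  0.76 -1.89] F [-2.1 -0.  -4.9] gap 0.0228
t 12.6 pos [0.5421 0.1158 0.2392] shift mm [-12.1  24.7   0.8] rotvec [ 0.001 -0.006 -0.008] q [-0.02 -0.21  2.03  0.18  0.76 -1.89] F [ 0.4  0.5 -3.4] gap 0.023
```

View pics/p.png

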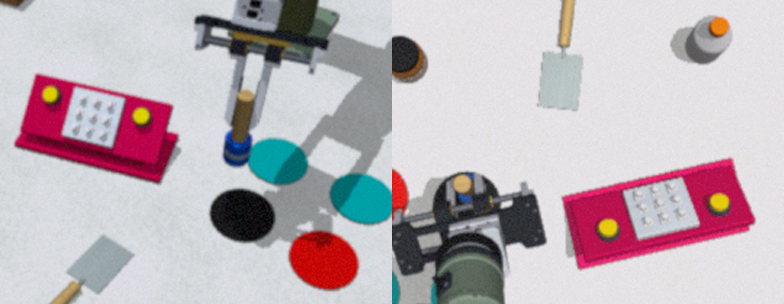

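Both caps sit on their collars, the prints are untouched, and the mallet is upright next to the pad centre. Next I'll centre it and lower.

```bash

python3 -m inch '[[-10,12,-10,0,-0.003,-0.004,-1],[-10,13,-20,0,-0.003,-0.004,-1],[0,0,-30,0,0,0,-1],[0,0,-30,0,0,0,-1],[0,0,-20,0,0,0,-1]]'
python3 -m inch '[[0,0,-15,0,0,0,-1],[0,0,0,0,0,0,-1],[0,0,0,0,0,0,-1]]'
python3 - <<'E'
from h import *
rem([.522,.141,.0942],RG); print(mallet())
E
```

```text
t: 13.1
eef_pos: [0.5253, 0.1407, 0.13]
tcp_rot: [-0.048, 0.471, 0.087, 0.877]
force: [-0.8, -0.6, -3.9]
finger_gap: 0.0226
t: 13.4
eef_pos: [0.526, 0.1407, 0.1169]
tcp_rot: [-0.048, 0.469, 0.087, 0.877]
force: [-0.0, 0.5, -2.5]
finger_gap: 0.023
t 13.4 pos [0.526  0.1407 0.1169] shift mm [ -4.    0.3 -22.7] rotvec [0.004 0.005 0.009] q [ 0.06 -0.03  2.18  0.19  0.42 -1.87] F [-0.   0.5 -2.5] gap 0.023
(array([0.5294267 , 0.1403619 , 0.02871165]), array([-0.00466478,  0.00359918,  0.99998264]))
```

```bash

python3 -m inch '[[-3,0,-9,0.004,0.005,0,-1],[0,0,-7,0,0,0,-1],[0,0,-3,0,0,0,-1],[0,0,0,0,0,0,-1],[0,0,0,0,0,0,-1]]'
python3 - <<'E'
from h import *
rem([.522,.141,.0942],RG); print(mallet())
E
```

```text
t: 13.9
eef_pos: [0.5207, 0.141, 0.0968]
tcp_rot: [-0.046, 0.472, 0.088, 0.876]
force: [0.8, -0.7, -4.1]
finger_gap: 0.023
t 13.9 pos [0.5207 0.141  0.0968] shift mm [ 1.3  0.  -2.6] rotvec [-0.    -0.001  0.009] q [ 0.05  0.    2.2   0.23  0.37 -1.91] F [ 0.8 -0.7 -4.1] gap 0.023
(array([0.5236302 , 0.14096328, 0.00858895]), array([ 9.33946752e-04, -3.46172018e-04,  9.99999504e-01]))
```

```bash

python3 -m inch '[[0,0,-2,0,0,0,-1],[0,0,-1,0,0,0,-1],[0,0,0,0,0,0,-1]]'
python3 - <<'E'
from h import *
rem([.522,.141,.0942],RG); print(mallet()); look("q1",[.497,-.0755,.1])
rem([.522,.141,.0942],RG)
E
```

```text
t: 14.2
eef_pos: [0.521, 0.141, 0.094]
tcp_rot: [-0.046, 0.471, 0.088, 0.876]
force: [0.0, 0.9, -3.4]
finger_gap: 0.023
t 14.2 pos [0.521 0.141 0.094] shift mm [1.  0.  0.2] rotvec [-0.    -0.     0.009] q [ 0.05  0.01  2.2   0.23  0.36 -1.91] F [ 0.   0.9 -3.4] gap 0.023
(array([0.52391802, 0.14100137, 0.00579788]), array([ 3.89952889e-04, -4.17013930e-04,  9.99999837e-01]))
t 14.3 pos [0.5209 0.141  0.094 ] shift mm [1.1 0.  0.2] rotvec [-0.    -0.001  0.009] q [ 0.05  0.01  2.2   0.23  0.36 -1.91] F [ 0.2  0.2 -2.8] gap 0.0228
```

View pics/q1.png

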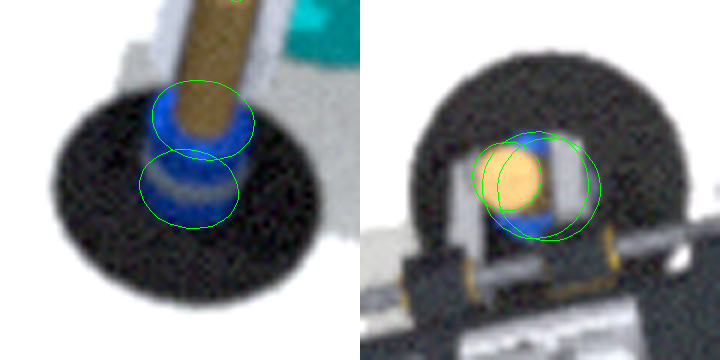

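The mallet is upright, nearly central on the black pad, and about at contact. I'll lower it in 1 mm steps until the force changes.

```bash

python3 -m inch '[[0,0,-1,0,0,0,-1],[0,0,0,0,0,0,-1],[0,0,0,0,0,0,-1]]'
python3 -m inch '[[0,0,-1,0,0,0,-1],[0,0,0,0,0,0,-1],[0,0,0,0,0,0,-1]]'
```

```text
t: 14.6
eef_pos: [0.5216, 0.1411, 0.0939]
tcp_rot: [-0.046, 0.471, 0.088, 0.877]
force: [-3.3, 0.9, 4.6]
finger_gap: 0.0227
t: 14.9
eef_pos: [0.5222, 0.1412, 0.0939]
tcp_rot: [-0.046, 0.47, 0.088, 0.877]
force: [-7.2, 0.4, 13.2]
finger_gap: 0.0234
```

```bash

python3 -m inch '[[0,0,1.5,0,0,0,-1],[0,0,0,0,0,0,-1]]' 
python3 -m inch '[[0,0,0,0,0,0,-0.4],[0,0,0,0,0,0,-0.2],[0,0,0,0,0,0,0.2],[0,0,0,0,0,0,0.6],[0,0,0,0,0,0,1]]' 
python3 -m inch '[[0,0,0,0,0,0,1],[0,0,0,0,0,0,1],[0,0,0,0,0,0,1],[0,0,0,0,0,0,1],[0,0,0,0,0,0,1]]' 
python3 - <<'E'
from h import *
look("q2",[.497,-.0755,.1]); rem([.522,.141,.0942],RG)
E
```

```text
t: 15.1
eef_pos: [0.5213, 0.141, 0.0939]
tcp_rot: [-0.046, 0.471, 0.088, 0.877]
force: [-1.3, 2.0, 2.1]
finger_gap: 0.0232
t: 15.6
eef_pos: [0.5206, 0.1409, 0.0931]
tcp_rot: [-0.046, 0.472, 0.088, 0.876]
force: [1.3, 0.3, -0.7]
finger_gap: 0.0568
t: 16.1
eef_pos: [0.5207, 0.141, 0.0932]
tcp_rot: [-0.046, 0.472, 0.088, 0.876]
force: [-0.0, 0.1, 0.3]
finger_gap: 0.0937
t 16.2 pos [0.5207 0.141  0.0932] shift mm [1.3 0.  1. ] rotvec [-0.    -0.001  0.008] q [ 0.05  0.01  2.2   0.24  0.36 -1.91] F [ 0.1 -0.4  0.3] gap 0.0939
```

View pics/q2.png

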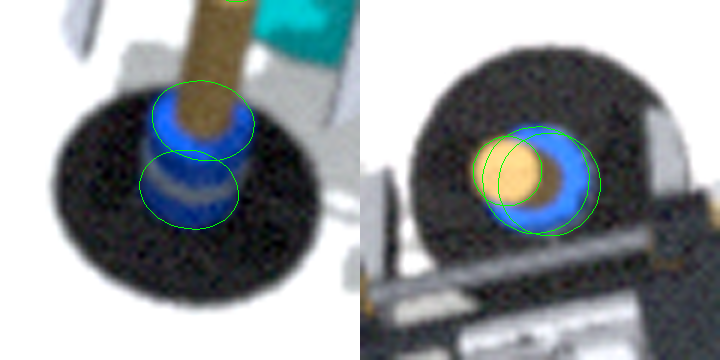

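The mallet stands freely with the jaws wide open. Retreating along the tool axis.

```bash

python3 -m inch '[[-8,-1.5,12,0,0,0,1],[-11,-2,17,0,0,0,1],[-14,-3,21,0,0,0,1],[-14,-3,25,0,0,0,1],[-8,-2,30,0,0,0,1]]' 
python3 -m inch '[[0,0,30,0,0,0,1],[0,0,20,0,0,0,1],[0,0,0,0,0,0,1],[0,0,0,0,0,0,1]]' 
python3 - <<'E'
from h import *
rem([.522,.141,.0942],RG)
for n in("scene","top"):
    im=env.grab_frame(n)[:,:,::-1]; cv2.imwrite(f"pics/e_{n}.png",np.clip(im*1.6,0,255).astype(np.uint8))
    for q in("mallet","pad","left_cap","right_cap"):
        for d in env.pinpoint(n,q)[:1]: print(n,q,np.round(d["point"],4),round(d["confidence"],2))
cv2.imwrite("pics/e.png",np.hstack([cv2.resize(cv2.imread(f"pics/e_{n}.png")[90:360,a:a+270],None,fx=1.45,fy=1.45,interpolation=cv2.INTER_CUBIC) for n,a in(("scene",120),("top",180))]))
E
```

```text
t: 16.7
eef_pos: [0.4636, 0.1293, 0.1975]
tcp_rot: [-0.046, 0.473, 0.088, 0.875]
force: [1.0, 0.1, 0.1]
finger_gap: 0.0936
t: 17.1
eef_pos: [0.4654, 0.1294, 0.2478]
tcp_rot: [-0.046, 0.472, 0.088, 0.876]
force: [-0.6, -0.1, -0.7]
finger_gap: 0.094
t 17.1 pos [0.4654 0.1294 0.2478] shift mm [  56.6   11.6 -153.6] rotvec [-0.    -0.001  0.008] q [ 0.02 -0.41  2.16  0.14  0.82 -1.81] F [-0.6 -0.1 -0.7] gap 0.094
scene mallet [0.5241 0.1403 0.0045] 0.65
scene pad [0.3819 0.1427 0.0011] 0.95
scene left_cap [ 0.4915 -0.0768  0.0983] 0.53
scene right_cap [ 0.5221 -0.2467  0.0963] 0.57
top mallet [0.521  0.144  0.0057] 0.77
top pad [0.5373 0.2897 0.0017] 0.89
top left_cap [ 0.4895 -0.0785  0.0938] 0.42
top right_cap [ 0.5177 -0.2445  0.0937] 0.63
```

View pics/e.png

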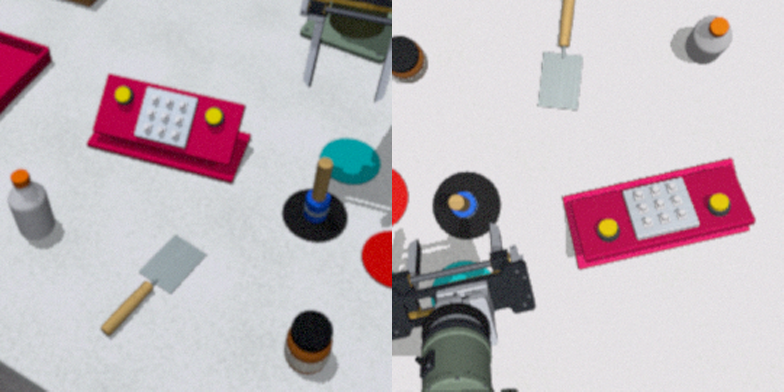

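View pics/e_top.png

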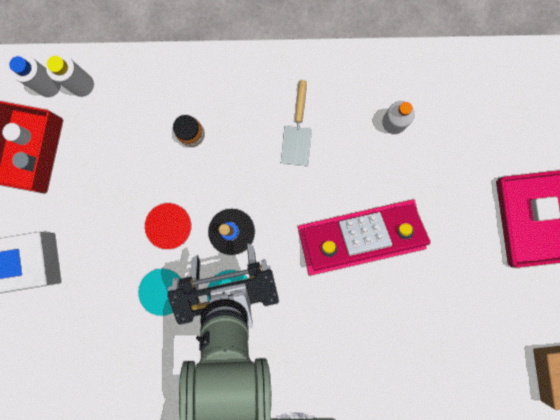

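The mallet stands upright on the black pad at top (230,230), the bystanders are unmoved and the gripper is clear. One close crop of the caps before handing in.

```bash
python3 - <<'E'
import cv2,numpy as np
a=cv2.imread("pics/e_scene.png")[140:215,180:300]; b=cv2.imread("pics/e_top.png")[200:275,295:435]
cv2.imwrite("pics/caps.png",np.vstack([cv2.resize(x,(700,int(700*x.shape[0]/x.shape[1])),interpolation=cv2.INTER_CUBIC) for x in(a,b)])[:820:1])
i=cv2.imread("pics/caps.png"); cv2.imwrite("pics/caps2.png",cv2.resize(i,None,fx=.72,fy=.72))
E
```

```text
(no output)
```

View pics/caps2.png

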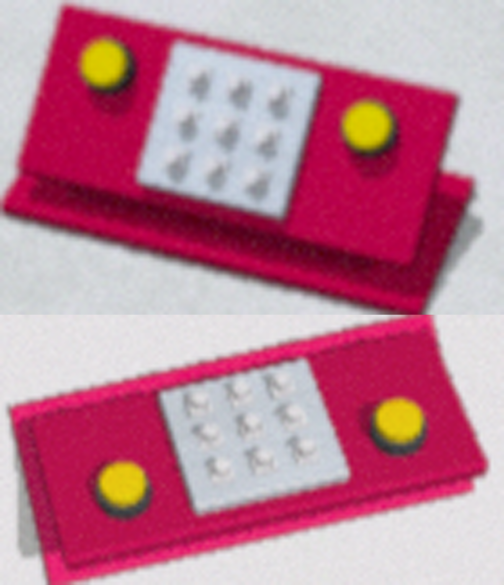

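Both caps look alike, seated on their collars with only a thin dark rim showing. Handing in.

```bash
python3 -c "
from workcell import env
print(env.job_done())"
```

```text
the job is handed in; nothing more can be done
None
```

I drove both pins home with the mallet, stood it back on the black pad, let go, and handed the job in at about 17.5 s of the 48 s. `job_done` gave no verdict.

- **Pins:** I struck each along its leaning axis. The mallet stayed within about 1° of that axis by my estimate, at a commanded 0.10 m/s (left) and 0.12 m/s (right). I did not measure the pin speeds themselves. I then pressed each pin until the force reached 20–25 N with no further movement. The last crops show both caps on their collars.
- **Mallet:** It stands upright about 5 mm from the pad's centre, and the jaws are open and well clear of it.
- **Bystanders and prints:** The last pictures show the bottle, jar, scraper and prints where they were.

**Checks that disagreed:**
- **Camera calibration:** The two cameras differed by about 5 mm when locating the caps, so I averaged them and aligned the head against each cap by sight.
- **Unsettled overlay:** One overlay looked wrong because the arm was still settling; I repeated it before striking.
- **Pad detector:** In the final check the network's best pad hits were the turquoise and red look-alikes. I judged the pad position from the pictures and my earlier measurement instead.

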